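# Clamp a backing board in the mask maker's jig

## Robot

A 6-joint arm with a two-finger parallel gripper is mounted at the origin on the work surface. World frame = base frame: x ahead of the robot, y to its left, z up, the work surface at z = 0. Lengths are in m, angles in degrees, forces in N, time in s.
With the tool pointing down it reaches from about 0.25 to 0.725 m from the base axis. Payload 9.7 kg.
Tool frame: the origin (TCP) lies where the fingers leave the gripper's body, on its centre line; the fingertips stand 73 mm ahead of it and the grasp point (between the pads) lies 54 mm ahead of it; z points along the fingers, y is the line along which they close (so a half turn about z gives the same grasp; the last joint's range is limited). The gripper opens to 85 mm and grips with 20 to 120 N. Pads are 22 mm wide; open, the fingers measure 114 mm over their backs; the gripper's body (76 mm by 85 mm) begins 54 mm behind the grasp point. The pads swing forward as they close: fully open they stand 13 mm farther back than shut.
Start: joints at [-71.161, 4.979, 10.078, 95.1, 0, 90], TCP at [0.178, -0.521, 0.304] pointing down, gripper open.
Joint ranges: [-179.16, 179.16], [-48.56, 103.87], [-65.8, 70.77], [-126.05, 130.52], [-82.76, 87.17], [-180, 180]. Speed limits (degrees/s): [127.2, 127.2, 147.25, 180, 180, 180].

## Interface

Orientations are given as [roll, pitch, yaw] about the fixed x, y, z axes, in that order (R = Rz(yaw) Ry(pitch) Rx(roll)).
In Python, from workcell import sensors, imaging, bot gives the robot as it stands.
- The arm moves only by the tool apply_moves, never from a script. Its argument "rows" is a list of rows, each a list of 3 entries, a list of its own where there are three numbers: the shift along the tool's x, y, z in units of 10 cm (1.0 is 10 cm), then the turn, a rotation vector about the tool's x, y, z in units of 30 degrees (1.0 is 30 degrees), then the opening, from 0 (shut) to 1 (fully open). A call has 1 to 20 rows; each row is the pose to reach, as a shift and turn from the pose commanded when the call began, along the tool's axes at that moment; what a row does not reach only later rows make up. A row lasts 1/10 s, in which the tool goes at most 50 mm and 8.59 degrees, less where a joint would pass 70% of its speed; a pose out of reach is approached as far as the arm can. A call with a number of a shift or a turn outside -1 to 1 is refused whole. A call with a gripper value outside its range is refused whole. The fingers move at their own pace and stop on an object; "force" is the grip in N (left out, the last holds). Time passes only in rows, so rows that repeat a pose let the fingers close. It gives the time, the measured TCP pose, the force, the opening and the grip force at its end, in the units of the state.
- sensors.get_obs(): the state, without advancing time (a new reading comes with each control period).
- imaging.camera(name): name is "scene" or "top"; returns (picture, depth): 384x512x3 uint8, red, green, blue; 384x512 float32, m along the optical axis (not along the pixel's ray), 0 where there is no reading.
- imaging.get_calibration(name): a dict with "intrinsics" (3x3 intrinsics, pixels), "world_from_camera" (4x4, takes a point from camera to world coordinates). Camera axes: x right, y down, z forward; pixel columns grow to the right and rows downward; lengths in m; the calibration is good to about 2 mm. A picture is of the moment at which its call begins. get_calibration takes no time and is no camera call.
- bot.job_done(): hands the job in; it is judged then, once.
The state is a dict: "time": time; "q": joint angles; "qd": joint speeds; "joint_efforts": joint torques, N m; "ee_pos": TCP position; "tcp_rot": TCP orientation; "wrist_force": force on the tool from outside, world axes, zero at the start; "torque": the same for the moment, N m; "opening": finger opening in m; "grasp_force": force on a finger pad.
Only numpy, scipy, OpenCV 4.12 (cv2) and the standard library are available. Lean on these libraries where they do the work, as an engineer would, in place of code of your own. Each camera call takes 0.05 s, during which the arm holds its last target. There are 200 camera calls.

## Task

Take the plywood board out of its rack, slide it upright down into the slot of the clamping jig until it stands on the jig's base, and let go of it. Then pump the clamp's trigger, pulling it towards the fixed handle and letting it spring back, until the rubber pad presses the board against the stop block and the pad's spring is about half pushed in; never press the spring nearly solid, touch neither rod nor pad with the gripper, and leave the other things on the table alone. Finish while still holding the trigger pulled, so that the pressure stays on.

Things in the scene. Friction and masses are not known exactly. Their poses are not given: they have to be found in the camera images.
- board_centre (a point): Centre of the loose plywood board: 8 mm thick (its x), 90 mm wide (its y), 130 mm tall (its z, up), about 0.1 kg. It starts standing upright in the wooden rack (40 mm high; the board stands 12 mm above the table, so 102 mm of it is free above the rack). Pinch it across its thickness near its top edge.
- jig: Wooden jig screwed to the table: base board 385 x 126 mm, 18 mm thick. Origin: near the middle of the base board, at table height; z up; x runs along the jig from the clamp's handle to the stop block. The stop block, 60 mm high, has its face at x = +150 mm. The fixed upright handle stands at x = -108 mm, 13 mm thick in x, its top 215 mm above the table.
- slot (a point): Foot of the board's slot, on top of the jig's base (18 mm above the table), axes as the jig's. The slot is 11 mm wide in x (stop block's face to two 9 mm lips that hold the board's side edges), 94 mm long in y between cheeks, walls 60 mm high, sloping lead-ins up to 70 mm. A seated board stands upright here, thickness along x, centre 65 mm above this point.
- trigger_grip (a point): Centre of the trigger's grip: an upright black plate 12 mm thick along the jig's x, 34 mm wide, reaching 17 mm above this point. At rest this point is 198 mm above the table, with 44 mm clear to the fixed handle and nothing within 100 mm on its +x side. Pull it to the jig's -x, with shut fingers on its +x face or by squeezing it towards the handle; it springs back.
- trigger (a joint): Angle of the trigger, rad: 0 at rest, 0.4 fully pulled (grip point moved 37 mm towards the handle). It turns about a level axis 108 mm above the table (90 mm under the grip point). Pulling takes 3 to 16 N at the grip.
- rod (a joint): Advance of the push rod to the board, m. Pulling the trigger drives it by a ratchet of 7 mm teeth: up to 7 mm idle, then 0.5 mm per 0.01 rad (about 14 mm a full pull). When the trigger goes back only friction (6 N) holds the rod: it stays while the pad is free, but under more pressure it slips back until 6 N is left, so full pressure lasts only while the trigger is held.
- pad (a joint): How far the sprung pad is pushed in towards the rod, m: 0 free, 0.020 solid; 1.2 N per mm. About half, 0.010, is right; near solid crushes the board.
- pad_face (a point): Centre of the front face of the round rubber pad (42 mm across, 50 mm above the table) that moves to the jig's +x. Its coil spring shows behind it: 20 mm long when free. It starts 20 to 45 mm short of the board's place.
- board: The plywood board; origin at the centre of its lower edge.
- mask: Bystander: painted mask lying face up, 155 mm long, 60 mm high. Origin under the dome's centre.
- brush_tin: Bystander: brass-coloured tin, 72 mm across and 100 mm high, with brushes up to 190 mm high. Origin under its centre.
- paint_box: Bystander: flat box of paint tubes 100 x 190 mm, 32 mm high. Origin under its centre.
- jar: Bystander: jar 60 mm across, 70 mm high. Origin under its centre.
Mind the look-alikes: they are no part of the job. What is meant by the board is not purple or red, and is the larger of those in its own colour.

How it is judged (in metres and radians):
On the way, in this order (a step that is already met when the one before it is completed fails the run):
1. the board stands seated in the slot, let go, before the pad touches it (horizontal distance between board_centre and slot below 0.008 m and z of board_centre in the frame of slot below 0.069 m and angle between board_centre's own z axis and vertical below 0.06 rad and angle between the x axis of board_centre and the x axis of slot, either way round below 0.06 rad and contact force between the fingers and board below 0.1 N and value of joint pad below 0.002 m), for 0.2 s.
2. the trigger is pulled by the gripper and drives the rod (contact force between the fingers and trigger above 1 N and value of joint trigger above 0.15 rad), for 0.05 s.
3. the pad, driven up to the board, presses on it (contact force between rod and board above 3 N), for 0.1 s.
At the end, for the whole second after the job is handed in: Board seated in the slot (8 mm sideways, 4 mm in height, 0.06 rad), free of the gripper, pressed on the jig by the pad (over 6 N) with its spring pushed in 6.5 to 15 mm of 20; rod at rest; gripper still pulling the trigger (over 1.5 N, over 0.05 rad) (horizontal distance between board_centre and slot below 0.008 m and z of board_centre in the frame of slot below 0.069 m and angle between board_centre's own z axis and vertical below 0.06 rad and angle between the x axis of board_centre and the x axis of slot, either way round below 0.06 rad and value of joint pad between 0.0065 and 0.015 m and contact force between rod and board above 6 N and contact force between board and jig above 5 N and contact force between the fingers and trigger above 1.5 N and value of joint trigger above 0.05 rad and contact force between the fingers and board below 0.1 N and linear speed of rod below 0.004 m/s); the arm keeps its last pose, push and grip.
It fails at once if the pad's spring pressed nearly solid (over 18.5 mm of 20) or the board crushed (over 30 N) (value of joint pad above 0.0185 m or contact force between rod and board above 30 N).
It fails at once if the rod or pad pushed by the robot itself (contact force between the arm and rod above 1 N).
It fails at once if the rod or pad pushed by the gripper (contact force between the fingers and rod above 1 N).
It fails at once if a bystander moved more than 20 mm (distance of any of mask, brush_tin, paint_box, jar from where it was at the start of the episode above 0.02 m).
It also fails if it takes over 72 s, if anything falls off the work surface, if the arm or the gripper's body presses on something with over 40 N, if the wrist force passes 120 N, or if a joint passes its speed limit or range.

## Working session

There is one attempt and no reset: what is moved stays moved. The work goes in short steps, Python scripts to look and compute and a tool call to move; the robot and the scene stay as the last step left them, time stands still between calls to the robot, and variables do not carry over. Pictures are saved under pics/ and viewed, at most 10 in all, crops included, and the job is handed in when it is done.

Besides the shell and the picture viewer there is one more tool, called after "Call:" by a JSON object that holds its "fn" and its "kwargs". apply_moves: Moves the arm, as the interface text tells. Its arguments: {"type":"object","properties":{"rows":{"type":"array"},"force":{"type":"number"}},"required":["rows"]}

```bash
ls; mkdir -p pics; cat > h.py <<'E'
import numpy as np, cv2
from workcell import sensors, imaging, bot
def grab(n):
    p,d=imaging.camera(n); c=imaging.get_calibration(n)
    K=np.array(c["intrinsics"]);T=np.array(c["world_from_camera"])
    v,u=np.mgrid[:384,:512]
    P=np.stack([(u-K[0,2])*d/K[0,0],(v-K[1,2])*d/K[1,1],d],-1)
    W=P@T[:3,:3].T+T[:3,3]; W[d==0]=np.nan
    return p,W
E
python3 - <<'E'
from h import *
for n in("scene","top"):
    p,W=grab(n); np.savez(f"pics/{n}0.npz",p=p,W=W)
    cv2.imwrite(f"pics/{n}0.png",cv2.resize(p[...,::-1],(800,600),interpolation=cv2.INTER_CUBIC))
print(sensors.get_obs())
E
```

```text
pics
{'time': 0.1, 'q': array([-7.11591857e+01,  5.00910350e+00,  1.00375545e+01,  9.50982070e+01,
       -9.84054659e-04,  9.00010511e+01]), 'qd': array([ 0.08044074, -0.07566647,  0.04866064,  0.01013558,  0.05945587,
        0.0141105 ]), 'joint_efforts': array([ 1.14701925e-03, -5.21560192e+01,  4.65654945e+01,  1.59804808e-02,
        2.62462777e-05,  1.70767413e-05]), 'ee_pos': array([ 0.17757653, -0.52042348,  0.30322993]), 'tcp_rot': array([-1.79930244e+02,  9.85333579e-04,  1.88397645e+01]), 'wrist_force': array([ 0.32694782, -0.41832793,  0.71757303]), 'torque': array([-0.00763316, -0.00010905, -0.01417169]), 'grasp_force': 0.0, 'opening': 0.08543764298624118}
```

View pics/scene0.png

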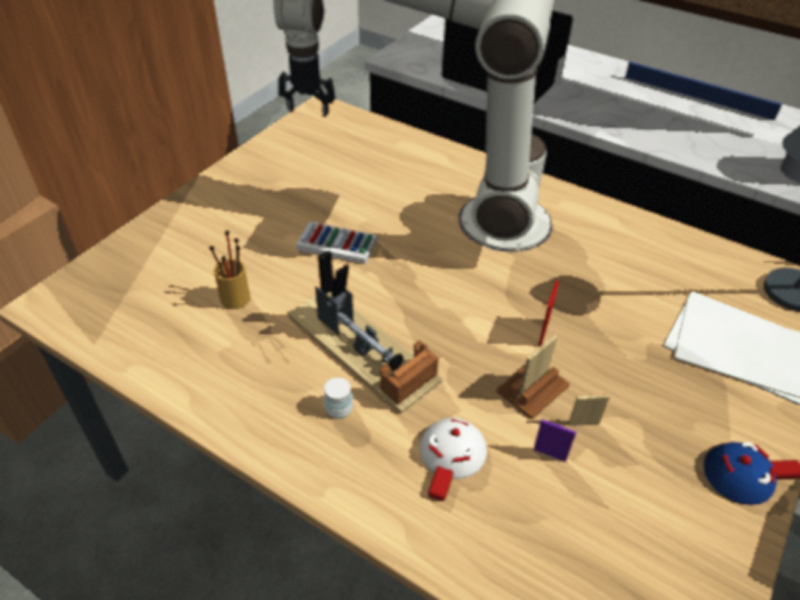

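View pics/top0.png

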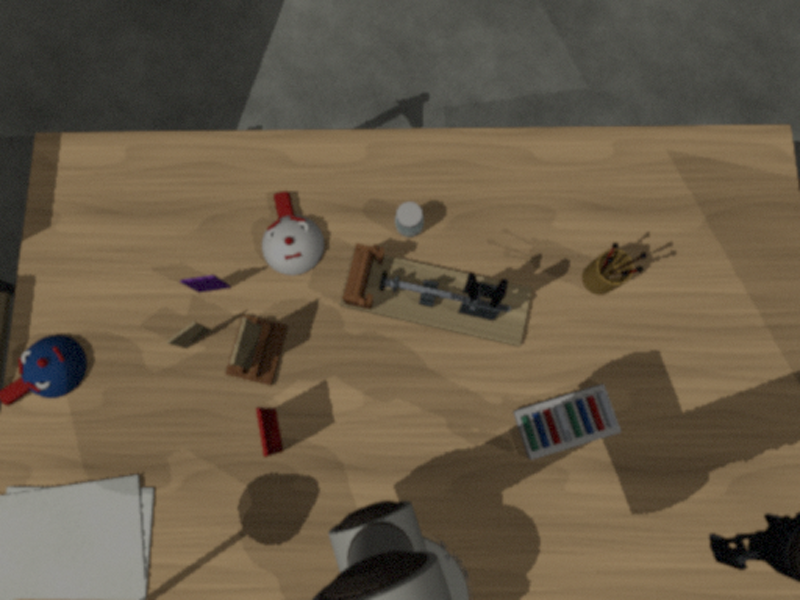

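Top view: plywood board in rack at (243,338) in the top picture, (540,363) in scene. The other candidates are the small tan board at (188,333), purple at (205,283) and red at (270,432). The racked tan one fits: it stands in the rack and is the larger tan one. Confirming with a crop and measuring.

```bash
python3 - <<'E'
from h import *
S=np.load("pics/scene0.npz");T=np.load("pics/top0.npz")
def crop(p,a,b,c,d): return cv2.resize(p[a:b,c:d,::-1],(400,400*(b-a)//(d-c)),interpolation=cv2.INTER_CUBIC)
a=crop(S["p"],205,275,310,400);b=crop(S["p"],155,265,180,290)
c=crop(T["p"],190,255,95,195);d=crop(T["p"],150,225,215,345)
def pad(i,h): return cv2.copyMakeBorder(i,0,h-i.shape[0],0,0,0)
h1=max(a.shape[0],b.shape[0]);h2=max(c.shape[0],d.shape[0])
im=np.vstack([np.hstack([pad(a,h1),pad(b,h1)]),np.hstack([pad(c,h2),pad(d,h2)])])[:, :]
s=min(1,600/im.shape[0]);cv2.imwrite("pics/crops.png",cv2.resize(im,None,fx=s,fy=s))
for n,D in(("S",S),("T",T)):
    W=D["W"]
    # rack+board region
    for nm,(x0,x1,y0,y1) in dict(rack=(0.2,.5,.15,.4),jig=(.2,.7,-.35,.12)).items():
        m=np.all([W[...,0]>x0,W[...,0]<x1,W[...,1]>y0,W[...,1]<y1,W[...,2]>.012],0)
        v,u=np.nonzero(m);Q=W[m]
        print(n,nm,len(Q),Q.min(0).round(3),Q.max(0).round(3),"u",u.min(),u.max(),"v",v.min(),v.max())
E
```

```text
S rack 553 [0.273 0.251 0.012] [0.5   0.374 0.146] u 326 364 v 179 254
S jig 4839 [ 0.2   -0.35   0.012] [0.699 0.12  0.641] u 185 335 v 10 262
T rack 1081 [0.277 0.248 0.012] [0.5   0.373 0.148] u 144 180 v 213 291
T jig 6881 [ 0.2   -0.35   0.012] [0.695 0.12  0.639] u 221 373 v 155 374
```

View pics/crops.png

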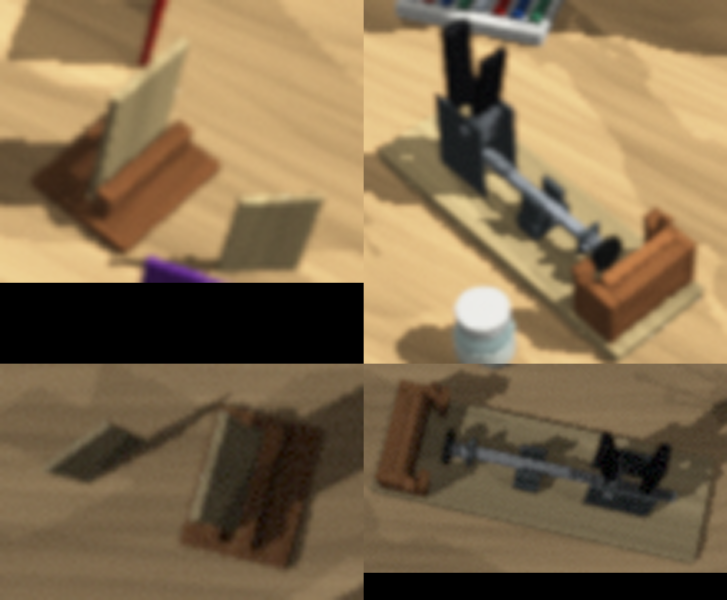

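The crop confirms it: the racked pale plywood board is clearly larger than the free-standing tan one. Now the fit of board and jig.

```bash
python3 - <<'E'
from h import *
S=np.load("pics/scene0.npz");T=np.load("pics/top0.npz")
def reg(W,b): return W[np.all([(W[...,i]>b[i][0])&(W[...,i]<b[i][1]) for i in range(3)],0)]
def line(Q):
    c=Q[:,:2].mean(0);u,s,v=np.linalg.svd(Q[:,:2]-c);d=v[0]*(1 if v[0][0]>0 else -1)
    t=(Q[:,:2]-c)@d;n=(Q[:,:2]-c)@[-d[1],d[0]]
    mid=c+d*(t.min()+t.max())/2
    print(len(Q),"c",c.round(4),"mid",mid.round(4),"len",np.ptp(t).round(4),"ang",np.degrees(np.arctan2(d[1],d[0])).round(2),"n",n.min().round(4),n.max().round(4),"z",Q[:,2].min().round(3),Q[:,2].max().round(3))
for n,D in(("S",S),("T",T)):
    W=D["W"]
    R=((.35,.5),(.2,.36));
    for z in((.136,.16),(.06,.12),(.03,.046)):
        Q=reg(W,R+(z,));
        if len(Q)>3: print(n,"board",z,end=" ");line(Q)
    # table-level jig base
    Q=reg(W,((.3,.6),(-.3,.14),(.013,.023)))
    r=cv2.minAreaRect(Q[:,:2].astype(np.float32));print(n,"base",len(Q),r)
    for nm,z in(("blockhi",(.072,.09)),("block",(.074,.083)),("blk2",(.05,.09))):
        Q=reg(W,((.38,.56),(.03,.14),z));
        if len(Q)>5: print(n,nm,len(Q),cv2.minAreaRect(Q[:,:2].astype(np.float32)),Q[:,2].max())
    Q=reg(W,((.35,.56),(-.25,0.0),(.18,.24)));print(n,"handle+trigger");
    if len(Q): print(np.c_[Q][np.argsort(Q[:,1])][::max(1,len(Q)//25)].round(3).tolist())
E
```

```text
S board (0.136, 0.16) 43 c [0.4709 0.3168] mid [0.4711 0.3168] len 0.0572 ang -13.39 n -0.0052 0.0042 z 0.137 0.146
S board (0.06, 0.12) 137 c [0.4468 0.3088] mid [0.423 0.3  ] len 0.1534 ang 20.29 n -0.0152 0.018 z 0.061 0.12
S board (0.03, 0.046) 122 c [0.4627 0.3269] mid [0.4256 0.3151] len 0.147 ang 17.61 n -0.0472 0.0254 z 0.03 0.046
S base 621 ((0.5310423970222473, -0.137445867061615), (0.5158303380012512, 0.24768760800361633), 53.404109954833984)
S handle+trigger
[[0.556, -0.175, 0.21], [0.556, -0.166, 0.215], [0.559, -0.164, 0.213], [0.554, -0.164, 0.21], [0.556, -0.164, 0.194], [0.556, -0.163, 0.207], [0.558, -0.163, 0.186], [0.558, -0.163, 0.191], [0.56, -0.161, 0.202]]
T board (0.136, 0.16) 71 c [0.4714 0.313 ] mid [0.4718 0.3129] len 0.0588 ang -13.46 n -0.0045 0.0066 z 0.136 0.148
T board (0.06, 0.12) 146 c [0.4503 0.3022] mid [0.4219 0.2928] len 0.1545 ang 18.28 n -0.0149 0.0221 z 0.06 0.12
T board (0.03, 0.046) 187 c [0.458 0.304] mid [0.4254 0.3054] len 0.1467 ang -2.44 n -0.045 0.0368 z 0.031 0.046
T base 1848 ((0.5310445427894592, -0.139540433883667), (0.5176440477371216, 0.2517573833465576), 53.37336730957031)
T handle+trigger
[[0.558, -0.176, 0.213], [0.56, -0.175, 0.216], [0.553, -0.173, 0.21], [0.558, -0.173, 0.213], [0.553, -0.173, 0.195], [0.555, -0.173, 0.215], [0.56, -0.172, 0.217], [0.553, -0.172, 0.18], [0.553, -0.171, 0.209], [0.553, -0.17, 0.194], [0.555, -0.17, 0.215], [0.559, -0.17, 0.218], [0.556, -0.169, 0.221], [0.553, -0.168, 0.208], [0.554, -0.168, 0.191], [0.555, -0.167, 0.215], [0.557, -0.167, 0.217], [0.554, -0.166, 0.205], [0.554, -0.166, 0.189], [0.557, -0.165, 0.214], [0.555, -0.165, 0.214], [0.555, -0.164, 0.2], [0.556, -0.164, 0.182], [0.557, -0.164, 0.202], [0.558, -0.164, 0.183]]
```

Regions clipped too tightly (red board in, jig reaches past x = 0.56). Widening with proper bounds.

```bash
python3 - <<'E'
from h import *
S=np.load("pics/scene0.npz");T=np.load("pics/top0.npz")
def reg(W,b): return W[np.all([(W[...,i]>b[i][0])&(W[...,i]<b[i][1]) for i in range(3)],0)]
def rect(tag,Q):
    if len(Q)<6: print(tag,len(Q));return
    (c,w,a)=cv2.minAreaRect(Q[:,:2].astype(np.float32));print(tag,len(Q),"c",np.round(c,4),"size",np.round(w,4),"ang",round(a,2),"z",Q[:,2].min().round(3),Q[:,2].max().round(3),"mean",Q.mean(0).round(4))
for n,D in(("S",S),("T",T)):
    W=D["W"]; 
    rect(n+" boardtop",reg(W,((.41,.55),(.22,.37),(.137,.16))))
    rect(n+" boardmid",reg(W,((.41,.57),(.22,.37),(.06,.13))))
    rect(n+" rack",reg(W,((.40,.57),(.2,.40),(.03,.045))))
    rect(n+" base",reg(W,((.42,.72),(-.3,.14),(.0125,.0225))))
    J=reg(W,((.48,.70),(.03,.16),(.05,.1))); rect(n+" block",J); print(np.histogram(J[:,2],8))
    H=reg(W,((.48,.70),(-.25,0),(.175,.26)));rect(n+" hand",H)
    print(H[np.argsort(H[:,1])][::max(1,len(H)//45)].round(3).tolist())
E
```

```text
S boardtop 67 c [0.4881 0.3124] size [0.0094 0.0924] ang 76.85 z 0.137 0.149 mean [0.4874 0.3131 0.1417]
S boardmid 221 c [0.4868 0.3162] size [0.0099 0.0951] ang 73.14 z 0.062 0.13 mean [0.4934 0.3142 0.0961]
S rack 235 c [0.4854 0.3149] size [0.047  0.1153] ang 74.9 z 0.03 0.045 mean [0.4967 0.319  0.0385]
S base 1436 c [ 0.596  -0.0593] size [0.387  0.1307] ang 77.2 z 0.013 0.022 mean [ 0.6119 -0.0624  0.0177]
S block 659 c [0.6262 0.0743] size [0.089  0.1244] ang 76.51 z 0.05 0.093 mean [0.636  0.0905 0.0736]
(array([ 51,  57,  58,  53, 124, 182, 108,  26]), array([0.05001869, 0.0554143 , 0.0608099 , 0.0662055 , 0.07160111,
       0.07699671, 0.08239231, 0.08778791, 0.09318352]))
S hand 184 c [ 0.5773 -0.1423] size [0.0768 0.0357] ang 76.47 z 0.176 0.218 mean [ 0.5795 -0.1431  0.1987]
[[0.563, -0.178, 0.21], [0.585, -0.177, 0.181], [0.585, -0.175, 0.205], [0.581, -0.173, 0.211], [0.585, -0.173, 0.179], [0.583, -0.172, 0.209], [0.585, -0.171, 0.203], [0.583, -0.17, 0.179], [0.582, -0.168, 0.215], [0.571, -0.168, 0.216], [0.567, -0.167, 0.218], [0.586, -0.167, 0.192], [0.574, -0.16
[... 2225 characters left out ...]
4, 0.182], [0.561, -0.163, 0.186], [0.585, -0.128, 0.181], [0.591, -0.127, 0.191], [0.568, -0.126, 0.177], [0.574, -0.124, 0.188], [0.58, -0.123, 0.2], [0.566, -0.123, 0.176], [0.597, -0.122, 0.214], [0.566, -0.122, 0.187], [0.573, -0.12, 0.206], [0.586, -0.119, 0.213], [0.594, -0.119, 0.216], [0.588, -0.119, 0.216], [0.566, -0.119, 0.189], [0.565, -0.117, 0.177], [0.588, -0.117, 0.215], [0.585, -0.116, 0.215], [0.59, -0.116, 0.217], [0.565, -0.116, 0.191], [0.592, -0.114, 0.212], [0.589, -0.114, 0.213], [0.58, -0.114, 0.215], [0.569, -0.113, 0.214], [0.567, -0.112, 0.198], [0.586, -0.111, 0.212], [0.578, -0.111, 0.212], [0.572, -0.111, 0.214], [0.567, -0.108, 0.209], [0.572, -0.108, 0.214]]
```

Board top centre is about (0.487, 0.311), normal at about 76.5°. The jig axis is at about 77°. Next: the block in the jig frame, and the transit plan.

```bash
cat >> h.py <<'E'
from scipy.spatial.transform import Rotation as Ro
def plan(pos,yaw,p0=None,R0=None,n=20):
    """calls (shift,turn) from the commanded pose to a tool-down pose"""
    if p0 is None:
        o=sensors.get_obs();p0=o["ee_pos"];R0=Ro.from_euler("xyz",o["tcp_rot"],degrees=True)
    p=np.array(p0,float);R=R0;Rt=Ro.from_euler("xyz",[180,0,yaw],degrees=True)
    for _ in range(n):
        s=R.inv().apply(np.array(pos)-p)*10;t=np.degrees((R.inv()*Rt).as_rotvec())/30
        ks=min(1,.99/max(abs(s).max(),1e-9));kt=min(1,.99/max(abs(t).max(),1e-9))
        s=(s*ks).round(3);t=(t*kt).round(3);print(s.tolist(),t.tolist())
        p=p+R.apply(s/10);R=R*Ro.from_rotvec(np.radians(30*t))
        if ks==1 and kt==1: break
    return p,R
E
python3 - <<'E'
from h import *
u=np.array([np.cos(np.radians(77)),np.sin(np.radians(77))]);v=np.array([-u[1],u[0]])
for n in "scene","top":
    W=np.load(f"pics/{n}0.npz")["W"].reshape(-1,3);c=np.array([.5955,-.061])
    s=(W[:,:2]-c)@u;t=(W[:,:2]-c)@v;z=W[:,2]
    m=(abs(t)<.07)&(abs(s)<.22)
    print(n)
    for nm,lo,hi,zl,zh in(("block",.08,.22,.06,.1),("trig",-.09,-.03,.175,.24),("hand",-.16,-.09,.16,.24),("pad",.0,.13,.035,.08)):
        k=m&(s>lo)&(s<hi)&(z>zl)&(z<zh)
        print(nm,k.sum(),"s",np.percentile(s[k],[0,2,50,98,100]).round(4),"t",np.percentile(t[k],[0,2,50,98,100]).round(4),"z",z[k].max().round(3))
    k=m&(s>.08)&(s<.22)&(z>.06)
    # height map of block in 4 mm cells: rows s, cols t
    for a in np.arange(.112,.18,.004):
        print(round(a,3),[int(1000*np.nanmedian(z[k2])) if (k2:=m&(abs(s-a)<.002)&(abs(t-b)<.004)).any() else 0 for b in np.arange(-.064,.065,.008)])
plan((.487,.311,.30),166.5)
E
```

```text
scene
block 578 s [0.0821 0.0876 0.1597 0.182  0.1832] t [-0.0617 -0.0594 -0.0047  0.0573  0.0627] z 0.093
trig 81 s [-0.0626 -0.0596 -0.0522 -0.0463 -0.0448] t [-0.0187 -0.0175 -0.0031  0.0151  0.017 ] z 0.218
hand 130 s [-0.1217 -0.1172 -0.1076 -0.1021 -0.101 ] t [-0.0182 -0.0174 -0.004   0.0146  0.017 ] z 0.218
pad 339 s [0.0003 0.0029 0.0511 0.1273 0.1294] t [-0.059  -0.0559 -0.0035  0.0243  0.0414] z 0.08
0.112 [3, 18, 17, 0, 0, 0, 60, 66, 48, 56, 18, 0, 0, 20, 19, 0, 0]
0.116 [12, 15, 0, 0, 0, 0, 49, 54, 59, 47, 51, 0, 0, 0, 0, 0, 0]
0.12 [7, 18, 0, 80, 0, 0, 0, 0, 48, 0, 0, 0, 0, 0, 0, 81, 0]
0.124 [5, 68, 87, 0, 0, 0, 0, 0, 0, 0, 0, 0, 0, 74, 85, 85, 0]
0.128 [8, 58, 87, 85, 0, 0, 0, 0, 0, 0, 0, 0, 0, 62, 80, 83, 0]
0.132 [3, 37, 83, 79, 0, 0, 0, 0, 0, 0, 0, 0, 0, 78, 84, 87, 0]
0.136 [12, 46, 0, 82, 0, 0, 0, 0, 0, 0, 0, 0, 0, 71, 72, 84, 83]
0.14 [19, 60, 0, 0, 0, 0, 0, 0, 0, 0, 0, 0, 0, 0, 82, 85, 82]
0.144 [14, 53, 85, 76, 0, 0, 0, 0, 0, 0, 0, 0, 0, 0, 86, 78, 79]
0.148 [9, 48, 81, 75, 0, 84, 0, 0, 0, 0, 0, 0, 0, 0, 0, 76, 0]
0.152 [6, 58, 75, 83, 84, 84, 86, 87, 87, 85, 8
[... 1788 characters left out ...]
 80, 81, 80, 78, 79, 78, 75, 4]
0.164 [0, 78, 76, 78, 79, 79, 79, 78, 77, 79, 79, 79, 80, 80, 79, 61, 6]
0.168 [0, 78, 78, 79, 78, 80, 78, 79, 78, 78, 81, 79, 79, 80, 76, 62, 10]
0.172 [0, 78, 79, 81, 78, 80, 76, 82, 79, 79, 77, 79, 78, 78, 79, 67, 2]
0.176 [0, 81, 78, 79, 76, 79, 79, 78, 77, 80, 77, 79, 79, 78, 81, 70, 6]
[0.809, -0.99, 0.006] [-0.0, -0.001, -0.99]
[0.99, -0.381, 0.004] [-0.0, -0.001, -0.99]
[0.99, 0.151, 0.004] [-0.0, -0.001, -0.99]
[0.99, 0.783, 0.004] [-0.001, -0.001, -0.99]
[0.399, 0.99, 0.003] [-0.001, -0.0, -0.962]
[-0.12, 0.99, 0.004] [0.0, -0.0, -0.0]
[-0.12, 0.99, 0.004] [0.0, -0.0, -0.0]
[-0.12, 0.99, 0.004] [0.0, -0.0, -0.0]
[-0.025, 0.208, 0.0] [0.0, -0.0, -0.0]
```

Call:
{"fn": "apply_moves", "kwargs": {"rows": [[[0.809,-0.99,0.0],[0,0,-0.99],1],[[0.809,-0.99,0.0],[0,0,-0.99],1],[[0.809,-0.99,0.0],[0,0,-0.99],1],[[0.809,-0.99,0.0],[0,0,-0.99],1]]}}

```text
time: 0.5
ee_pos: [0.223, -0.3981, 0.3044]
tcp_rot: [180.0, -0.0, 49.0]
wrist_force: [0.8, -0.7, -0.1]
opening: 0.0857
grasp_force: 0.0
```

Call:
{"fn": "apply_moves", "kwargs": {"rows": [[[0.99,-0.381,0.0],[0,0,-0.99],1],[[0.99,-0.381,0.0],[0,0,-0.99],1],[[0.99,-0.381,0.0],[0,0,-0.99],1],[[0.99,-0.381,0.0],[0,0,-0.99],1]]}}

```text
time: 0.9
ee_pos: [0.2597, -0.2998, 0.304]
tcp_rot: [180.0, 0.0, 78.7]
wrist_force: [-0.2, -1.2, 0.3]
opening: 0.0852
grasp_force: 0.0
```

Call:
{"fn": "apply_moves", "kwargs": {"rows": [[[0.99,0.151,0.0],[0,0,-0.99],1],[[0.99,0.151,0.0],[0,0,-0.99],1],[[0.99,0.151,0.0],[0,0,-0.99],1],[[0.99,0.151,0.0],[0,0,-0.99],1]]}}

```text
time: 1.3
ee_pos: [0.2947, -0.2059, 0.3039]
tcp_rot: [180.0, 0.0, 108.5]
wrist_force: [-0.0, -0.1, -0.2]
opening: 0.0852
grasp_force: 0.0
```

Call:
{"fn": "apply_moves", "kwargs": {"rows": [[[0.99,0.783,0.0],[0,0,-0.99],1],[[0.99,0.783,0.0],[0,0,-0.99],1],[[0.99,0.783,0.0],[0,0,-0.99],1],[[0.99,0.783,0.0],[0,0,-0.99],1]]}}

```text
time: 1.7
ee_pos: [0.3387, -0.0868, 0.3037]
tcp_rot: [180.0, -0.0, 138.2]
wrist_force: [-0.1, -0.9, 0.0]
opening: 0.0853
grasp_force: 0.0
```

Call:
{"fn": "apply_moves", "kwargs": {"rows": [[[0.399,0.99,0.0],[0,0,-0.962],1],[[0.399,0.99,0.0],[0,0,-0.962],1],[[0.399,0.99,0.0],[0,0,-0.962],1],[[0.399,0.99,0.0],[0,0,-0.962],1]]}}

```text
time: 2.1
ee_pos: [0.3756, 0.0127, 0.3034]
tcp_rot: [-180.0, -0.1, 167.0]
wrist_force: [-0.5, -0.6, -0.4]
opening: 0.0854
grasp_force: 0.0
```

Call:
{"fn": "apply_moves", "kwargs": {"rows": [[[-0.12,0.99,0.0],[0,0,0],1],[[-0.12,0.99,0.0],[0,0,0],1],[[-0.12,0.99,0.0],[0,0,0],1]]}}

```text
time: 2.4
ee_pos: [0.4111, 0.1082, 0.3027]
tcp_rot: [180.0, -0.1, 166.8]
wrist_force: [-1.1, 0.2, -0.8]
opening: 0.0856
grasp_force: 0.0
```

Call:
{"fn": "apply_moves", "kwargs": {"rows": [[[-0.12,0.99,0.0],[0,0,0],1],[[-0.12,0.99,0.0],[0,0,0],1],[[-0.12,0.99,0.0],[0,0,0],1],[[-0.12,0.99,0.0],[0,0,0],1]]}}

```text
time: 2.8
ee_pos: [0.4448, 0.1983, 0.303]
tcp_rot: [-179.9, -0.1, 166.6]
wrist_force: [-0.7, 1.0, -0.6]
opening: 0.0853
grasp_force: 0.0
```

```bash
python3 - <<'E'
from h import *
o=sensors.get_obs();print(o["ee_pos"],o["tcp_rot"],o["q"].round(1),o["time"]);plan((.487,.311,.28),166.5)
E
```

```text
[0.44482358 0.19831361 0.30302906] [-1.79917635e+02 -9.25370307e-02  1.66603455e+02] [24.  -3.5  1.4 95.  -0.  37.4] 2.8
[-0.124, 0.99, 0.189] [-0.003, -0.003, 0.003]
[-0.025, 0.204, 0.04] [0.0, -0.0, 0.0]
```

Call:
{"fn": "apply_moves", "kwargs": {"rows": [[[-0.124,0.99,0.0],[0,0,0],1],[[-0.124,0.99,0.0],[0,0,0],1],[[-0.124,0.99,0.0],[0,0,0],1]]}}

```text
time: 3.1
ee_pos: [0.4812, 0.2936, 0.3016]
tcp_rot: [-179.9, -0.1, 166.6]
wrist_force: [-0.7, -0.7, -1.2]
opening: 0.0854
grasp_force: 0.0
```

Call:
{"fn": "apply_moves", "kwargs": {"rows": [[[-0.025,0.2,0.1],[0,0,0],1],[[-0.025,0.2,0.2],[0,0,0],1],[[-0.025,0.2,0.2],[0,0,0],1],[[-0.025,0.2,0.2],[0,0,0],1]]}}

```text
time: 3.5
ee_pos: [0.4869, 0.3086, 0.2844]
tcp_rot: [-180.0, 0.0, 166.4]
wrist_force: [0.4, 0.1, -0.1]
opening: 0.0853
grasp_force: 0.0
```

```bash
python3 - <<'E'
from h import *
p,W=grab("scene");q,V=grab("top")
def crop(p,a,b,c,d): return cv2.resize(p[a:b,c:d,::-1],(400,400*(b-a)//(d-c)),interpolation=cv2.INTER_CUBIC)
cv2.imwrite("pics/pre.png",np.hstack([crop(p,180,280,290,390),crop(q,170,270,95,195)]))
plan((.487,.311,.183),166.5)
E
```

```text
[0.007, 0.017, 0.99] [0.001, 0.002, -0.002]
[-0.0, 0.001, 0.029] [0.0, -0.0, 0.0]
```

View pics/pre.png

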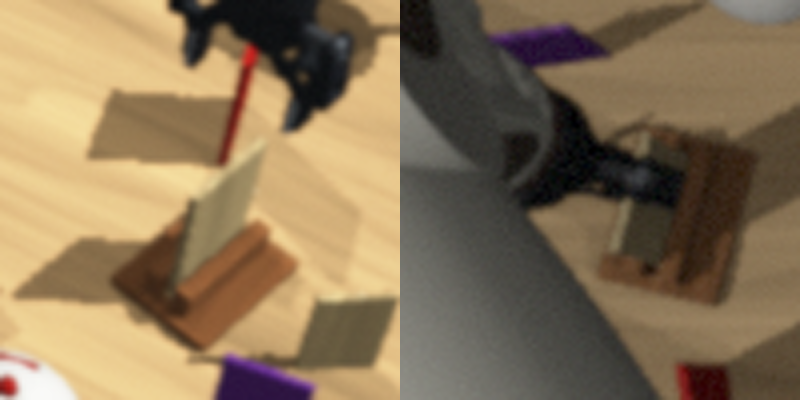

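The gripper is above the board, with the fingers straddling its normal; the board's top edge is at about (250,150) in the left panel and (630,210) in the right. Descending and gripping.

Call:
{"fn": "apply_moves", "kwargs": {"rows": [[[0,0.02,0.4],[0,0,0],1],[[0,0.02,0.7],[0,0,0],1],[[0,0.02,0.99],[0,0,0],1],[[0,0.02,0.99],[0,0,0],1],[[0,0.02,0.99],[0,0,0],1]]}}

```text
time: 4.1
ee_pos: [0.4877, 0.3116, 0.1861]
tcp_rot: [180.0, 0.0, 166.5]
wrist_force: [1.0, 0.4, 0.1]
opening: 0.0857
grasp_force: 0.0
```

Call:
{"fn": "apply_moves", "kwargs": {"rows": [[[0,0,0],[0,0,0],0],[[0,0,0],[0,0,0],0],[[0,0,0],[0,0,0],0],[[0,0,0],[0,0,0],0],[[0,0,0],[0,0,0],0],[[0,0,0],[0,0,0],0],[[0,0,0],[0,0,0],0],[[0,0,0],[0,0,0],0],[[0,0,0],[0,0,0],0],[[0,0,0],[0,0,0],0],[[0,0,0],[0,0,0],0],[[0,0,0],[0,0,0],0]], "force": 40}}

```text
time: 5.3
ee_pos: [0.4878, 0.312, 0.1852]
tcp_rot: [180.0, 0.0, 166.5]
wrist_force: [0.2, -0.7, 5.0]
opening: 0.0078
grasp_force: 39.9
```

Call:
{"fn": "apply_moves", "kwargs": {"rows": [[[0,0,-0.15],[0,0,0],0],[[0,0,-0.35],[0,0,0],0],[[0,0,-0.6],[0,0,0],0],[[0,0,-0.95],[0,0,0],0],[[0,0,-0.95],[0,0,0],0]]}}

```text
time: 5.8
ee_pos: [0.4883, 0.3124, 0.2852]
tcp_rot: [179.7, 0.2, 166.5]
wrist_force: [-0.8, 0.2, -0.5]
opening: 0.0072
grasp_force: 39.1
```

```bash
python3 - <<'E'
from h import *
o=sensors.get_obs();print(o["opening"],o["grasp_force"],o["wrist_force"])
plan((.627,.0765,.30),167)
E
```

```text
0.00721326126636913 39.10967409610748 [-0.80264605  0.2269527  -0.4662771 ]
[-0.955, -0.99, -0.075] [0.009, 0.008, -0.017]
[-0.936, -0.988, -0.073] [-0.0, 0.0, 0.0]
```

Call:
{"fn": "apply_moves", "kwargs": {"rows": [[[-0.25,-0.25,-0.15],[0,0,-0.01],0],[[-0.55,-0.55,-0.15],[0,0,-0.01],0],[[-0.95,-0.99,-0.15],[0,0,-0.01],0],[[-0.95,-0.99,-0.15],[0,0,-0.01],0],[[-0.95,-0.99,-0.15],[0,0,-0.01],0]]}}

```text
time: 6.3
ee_pos: [0.5575, 0.192, 0.2944]
tcp_rot: [-180.0, -0.1, 166.6]
wrist_force: [-0.1, -0.3, -2.3]
opening: 0.0074
grasp_force: 39.3
```

Call:
{"fn": "apply_moves", "kwargs": {"rows": [[[-0.25,-0.25,0],[0,0,0],0],[[-0.55,-0.55,0],[0,0,0],0],[[-0.93,-0.98,0],[0,0,0],0],[[-0.93,-0.98,0],[0,0,0],0],[[-0.93,-0.98,0],[0,0,0],0],[[-0.93,-0.98,0],[0,0,0],0]]}}

```text
time: 6.9
ee_pos: [0.6246, 0.0784, 0.2948]
tcp_rot: [180.0, -0.0, 166.9]
wrist_force: [-0.3, 1.6, -1.1]
opening: 0.0074
grasp_force: 39.3
```

```bash
python3 - <<'E'
from h import *
o=sensors.get_obs();print(o["ee_pos"].round(4),o["tcp_rot"],o["opening"])
u=np.array([np.cos(np.radians(77)),np.sin(np.radians(77))]);v=np.array([-u[1],u[0]]);c=np.array([.5955,-.061])
im=[]
for n in "scene","top":
    p,W=grab(n);np.savez(f"pics/{n}1.npz",p=p,W=W)
    a,b,cc,d=((110,260,190,300) if n=="scene" else (130,230,190,300))
    im.append(cv2.resize(p[a:b,cc:d,::-1],(400,400*(b-a)//(d-cc)),interpolation=cv2.INTER_CUBIC))
    Q=W.reshape(-1,3);s=(Q[:,:2]-c)@u;t=(Q[:,:2]-c)@v;z=Q[:,2]
    # board faces: between bottom .128 and fingers
    k=(abs(t)<.07)&(s>.11)&(s<.18)&(z>.125)&(z<.255)
    print(n,k.sum())
    for zl in np.arange(.125,.26,.015):
        kk=k&(z>=zl)&(z<zl+.015)
        if kk.sum()>4: print(zl.round(3),kk.sum(),"s",np.percentile(s[kk],[2,50,98]).round(4),"t",np.percentile(t[kk],[0,2,50,98,100]).round(4),"slope",np.polyfit(t[kk],s[kk],1).round(4))
h=max(i.shape[0] for i in im);cv2.imwrite("pics/over.png",np.hstack([cv2.copyMakeBorder(i,0,h-i.shape[0],0,0,0) for i in im]))
E
```

```text
[0.6246 0.0784 0.2948] [ 1.79982781e+02 -4.59119110e-02  1.66855360e+02] 0.0073669907045579765
scene 577
0.125 61 s [0.1417 0.1463 0.1494] t [-0.0435 -0.0407 -0.0059  0.0456  0.0471] slope [0.0201 0.1463]
0.14 70 s [0.1413 0.1469 0.1492] t [-0.0416 -0.0412  0.0026  0.0465  0.0483] slope [0.0178 0.1466]
0.155 67 s [0.141  0.1469 0.1494] t [-0.041  -0.0402 -0.0028  0.0462  0.0463] slope [0.0182 0.1467]
0.17 66 s [0.1406 0.1472 0.1498] t [-0.0413 -0.0402 -0.0032  0.0422  0.0456] slope [0.0317 0.147 ]
0.185 72 s [0.1409 0.1466 0.1491] t [-0.0412 -0.0408  0.0015  0.0461  0.0519] slope [0.0228 0.1464]
0.2 71 s [0.1402 0.1471 0.1491] t [-0.0428 -0.0408 -0.0038  0.0481  0.05  ] slope [0.016  0.1466]
0.215 50 s [0.1391 0.1474 0.1537] t [-0.041  -0.0405 -0.0188  0.0438  0.0468] slope [0.0341 0.1479]
0.23 61 s [0.127  0.1474 0.1615] t [-0.0427 -0.0417 -0.0122  0.0069  0.008 ] slope [0.2279 0.1525]
0.245 59 s [0.1299 0.1454 0.1594] t [-0.0419 -0.0413 -0.0139  0.0389  0.0405] slope [0.0407 0.1464]
top 0
```

View pics/over.png

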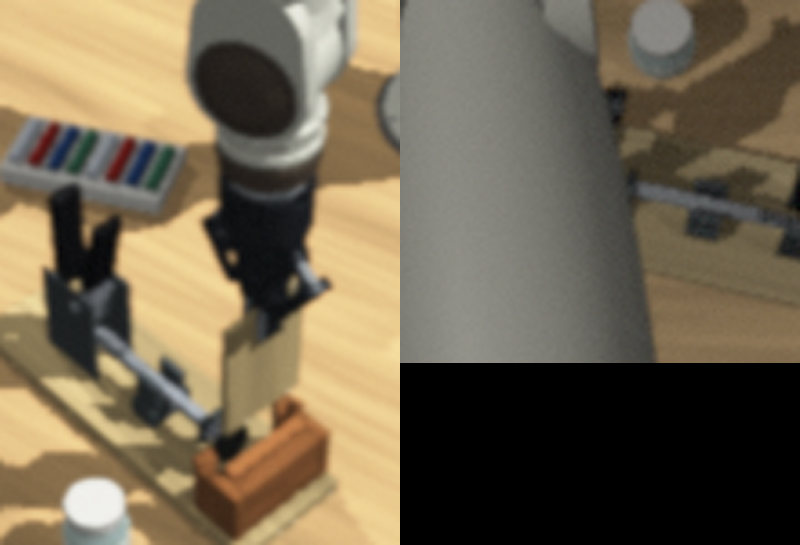

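The board hangs over the slot, upright (left panel, about (265,370)). It is about 3 mm off in t (+t side) and within 1 mm in s. Shift −3 mm along tool x, then lower gradually.

Call:
{"fn": "apply_moves", "kwargs": {"rows": [[[-0.03,-0.005,0],[0,0,-0.003],0],[[-0.03,-0.005,0.15],[0,0,-0.003],0],[[-0.03,-0.005,0.3],[0,0,-0.003],0],[[-0.03,-0.005,0.3],[0,0,-0.003],0],[[-0.03,-0.005,0.3],[0,0,-0.003],0]]}}

```text
time: 7.5
ee_pos: [0.6277, 0.0762, 0.2652]
tcp_rot: [-180.0, -0.0, 166.9]
wrist_force: [0.7, -0.5, -1.0]
opening: 0.0078
grasp_force: 39.3
```

Call:
{"fn": "apply_moves", "kwargs": {"rows": [[[0,0,0.04],[0,0,0],0],[[0,0,0.08],[0,0,0],0],[[0,0,0.12],[0,0,0],0],[[0,0,0.16],[0,0,0],0],[[0,0,0.16],[0,0,0],0]]}}

```text
time: 8.0
ee_pos: [0.6277, 0.0756, 0.2481]
tcp_rot: [-180.0, -0.0, 166.9]
wrist_force: [-0.2, -0.2, -1.9]
opening: 0.0074
grasp_force: 39.4
```

Call:
{"fn": "apply_moves", "kwargs": {"rows": [[[0,0,0.05],[0,0,0],0],[[0,0,0.1],[0,0,0],0],[[0,0,0.15],[0,0,0],0],[[0,0,0.2],[0,0,0],0],[[0,0,0.2],[0,0,0],0]]}}

```text
time: 8.5
ee_pos: [0.6277, 0.0756, 0.2278]
tcp_rot: [-180.0, -0.1, 166.9]
wrist_force: [-0.2, -2.2, -2.3]
opening: 0.0075
grasp_force: 39.2
```

Call:
{"fn": "apply_moves", "kwargs": {"rows": [[[0,0,0.05],[0,0,0],0],[[0,0,0.1],[0,0,0],0],[[0,0,0.15],[0,0,0],0],[[0,0,0.2],[0,0,0],0],[[0,0,0.25],[0,0,0],0],[[0,0,0.25],[0,0,0],0]]}}

```text
time: 9.1
ee_pos: [0.6277, 0.0756, 0.2028]
tcp_rot: [-180.0, -0.1, 166.9]
wrist_force: [0.1, -2.4, -1.8]
opening: 0.0074
grasp_force: 39.0
```

Sliding freely, slight −y contact of about 2 N. About 11 mm to the base.

Call:
{"fn": "apply_moves", "kwargs": {"rows": [[[0,0,0.04],[0,0,0],0],[[0,0,0.08],[0,0,0],0],[[0,0,0.1],[0,0,0],0],[[0,0,0.11],[0,0,0],0],[[0,0,0.115],[0,0,0],0],[[0,0,0.115],[0,0,0],0]]}}

```text
time: 9.7
ee_pos: [0.6279, 0.0756, 0.1924]
tcp_rot: [-180.0, 0.0, 166.9]
wrist_force: [-1.3, -4.4, 1.7]
opening: 0.0073
grasp_force: 39.6
```

Call:
{"fn": "apply_moves", "kwargs": {"rows": [[[0,0,0.01],[0,0,0],0],[[0,0,0.02],[0,0,0],0],[[0,0,0.02],[0,0,0],0]]}}

```text
time: 10.0
ee_pos: [0.628, 0.0756, 0.1912]
tcp_rot: [180.0, 0.1, 166.9]
wrist_force: [-2.2, -4.4, 4.4]
opening: 0.0073
grasp_force: 40.4
```

Call:
{"fn": "apply_moves", "kwargs": {"rows": [[[0,0,0],[0,0,0],1],[[0,0,0],[0,0,0],1],[[0,0,0],[0,0,0],1],[[0,0,0],[0,0,0],1],[[0,0,0],[0,0,0],1],[[0,0,0],[0,0,0],1],[[0,0,0],[0,0,0],1],[[0,0,0],[0,0,0],1],[[0,0,0],[0,0,0],1],[[0,0,0],[0,0,0],1]]}}

```text
time: 11.0
ee_pos: [0.6279, 0.0757, 0.1904]
tcp_rot: [180.0, 0.0, 166.9]
wrist_force: [-1.1, -0.4, 0.2]
opening: 0.0856
grasp_force: 0.0
```

Call:
{"fn": "apply_moves", "kwargs": {"rows": [[[0,0,-0.3],[0,0,0],1],[[0,0,-0.6],[0,0,0],1],[[0,0,-0.99],[0,0,0],1],[[0,0,-0.99],[0,0,0],1]]}}

```text
time: 11.4
ee_pos: [0.6288, 0.0758, 0.2953]
tcp_rot: [179.8, 0.4, 166.9]
wrist_force: [0.2, 0.1, 0.1]
opening: 0.0853
grasp_force: 0.0
```

```bash
python3 - <<'E'
from h import *
o=sensors.get_obs();print(o["ee_pos"].round(4),o["opening"])
u=np.array([np.cos(np.radians(77)),np.sin(np.radians(77))]);v=np.array([-u[1],u[0]]);c=np.array([.5955,-.061])
p,W=grab("scene");np.savez("pics/scene2.npz",p=p,W=W)
Q=W.reshape(-1,3);s=(Q[:,:2]-c)@u;t=(Q[:,:2]-c)@v;z=Q[:,2]
k=(abs(t)<.06)&(s>.12)&(s<.17)&(z>.095)&(z<.17)
for zl in(.095,.11,.125,.14):
    kk=k&(z>=zl)&(z<zl+.015)
    if kk.sum()>3: print(zl,kk.sum(),np.percentile(s[kk],[2,50,98]).round(4),np.percentile(t[kk],[0,100]).round(4),z[kk].max().round(4))
print("trigger at t", np.round(c-.053*u,4), "S est; T est",np.round(c-.0597*u,4))
cv2.imwrite("pics/seat.png",cv2.resize(p[150:260,180:310,::-1],(650,550),interpolation=cv2.INTER_CUBIC))
E
```

```text
[0.6288 0.0758 0.2953] 0.08529874730477789
0.095 61 [0.1417 0.1444 0.1468] [-0.046   0.0434] 0.1098
0.11 54 [0.1409 0.1446 0.1472] [-0.0444  0.0438] 0.1243
0.125 62 [0.14   0.1449 0.1479] [-0.0474  0.0426] 0.1393
0.14 88 [0.1371 0.1432 0.148 ] [-0.0458  0.044 ] 0.1521
trigger at t [ 0.5836 -0.1126] S est; T est [ 0.5821 -0.1192]
```

View pics/seat.png

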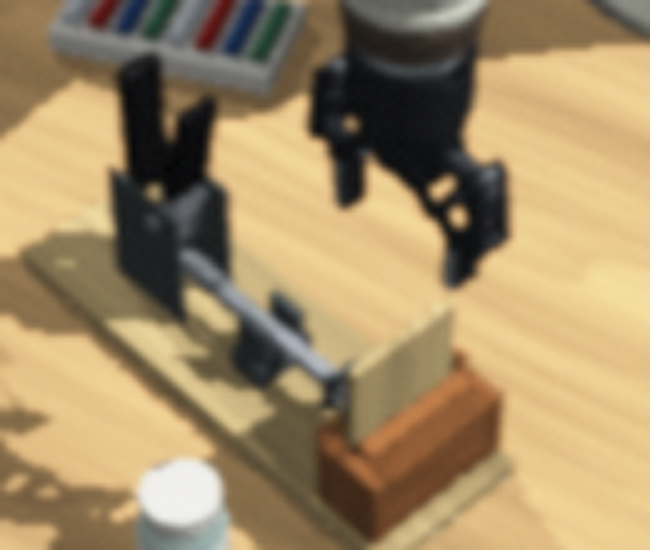

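The board is seated and upright (about (400,380) in the crop), gripper clear. The pad is about 22 mm short of it. Now shut the fingers and go to the +x side of the trigger.

Call:
{"fn": "apply_moves", "kwargs": {"rows": [[[0,-0.3,0],[0,0,0],0],[[0,-0.7,0],[0,0,0],0],[[0,-0.99,0],[0,0,0],0],[[0,-0.99,0],[0,0,0],0]]}}

```text
time: 11.85
ee_pos: [0.6046, -0.0236, 0.2886]
tcp_rot: [-179.9, -0.1, 166.7]
wrist_force: [0.7, -0.2, -0.0]
opening: 0.0281
grasp_force: 0.0
```

```bash
python3 - <<'E'
from h import *
plan((.5918,-.0808,.256),167)
E
```

```text
[-0.007, -0.586, 0.327] [-0.002, -0.002, -0.01]
```

Call:
{"fn": "apply_moves", "kwargs": {"rows": [[[0,-0.3,0],[0,0,-0.01],0],[[-0.007,-0.586,0],[0,0,-0.01],0],[[-0.007,-0.586,0.1],[0,0,-0.01],0],[[-0.007,-0.586,0.327],[0,0,-0.01],0],[[-0.007,-0.586,0.327],[0,0,-0.01],0],[[-0.007,-0.586,0.327],[0,0,-0.01],0]]}}

```text
time: 12.45
ee_pos: [0.5927, -0.0772, 0.2561]
tcp_rot: [-180.0, -0.1, 167.2]
wrist_force: [0.3, 0.5, -0.1]
opening: 0.0001
grasp_force: 0.0
```

Call:
{"fn": "apply_moves", "kwargs": {"rows": [[[0,-0.04,0],[0,0,0],0],[[0,-0.08,0],[0,0,0],0],[[0,-0.12,0],[0,0,0],0],[[0,-0.16,0],[0,0,0],0],[[0,-0.16,0],[0,0,0],0]]}}

```text
time: 12.95
ee_pos: [0.5892, -0.0941, 0.2569]
tcp_rot: [-180.0, 0.0, 167.1]
wrist_force: [0.7, 0.5, 0.2]
opening: 0.0
grasp_force: 0.0
```

Call:
{"fn": "apply_moves", "kwargs": {"rows": [[[0,-0.03,0],[0,0,0],0],[[0,-0.06,0],[0,0,0],0],[[0,-0.06,0],[0,0,0],0]]}}

```text
time: 13.25
ee_pos: [0.5881, -0.0988, 0.2576]
tcp_rot: [179.9, 0.1, 167.2]
wrist_force: [0.7, 5.5, 4.8]
opening: -0.0001
grasp_force: 3.1
```

Call:
{"fn": "apply_moves", "kwargs": {"rows": [[[0,-0.03,0],[0,0,0],0],[[0,-0.06,0],[0,0,0],0],[[0,-0.06,0],[0,0,0],0]]}}

```text
time: 13.55
ee_pos: [0.587, -0.1045, 0.2579]
tcp_rot: [179.9, 0.1, 167.2]
wrist_force: [0.2, 5.8, 6.0]
opening: -0.0001
grasp_force: 3.2
```

Call:
{"fn": "apply_moves", "kwargs": {"rows": [[[0,-0.03,0],[0,0,0],0],[[0,-0.06,0],[0,0,0],0],[[0,-0.06,0],[0,0,0],0]]}}

```text
time: 13.85
ee_pos: [0.5857, -0.1104, 0.2579]
tcp_rot: [179.9, 0.1, 167.2]
wrist_force: [1.8, 5.4, 6.1]
opening: 0.0002
grasp_force: 3.1
```

Call:
{"fn": "apply_moves", "kwargs": {"rows": [[[0,-0.03,0],[0,0,0],0],[[0,-0.06,0],[0,0,0],0],[[0,-0.06,0],[0,0,0],0]]}}

```text
time: 14.15
ee_pos: [0.5841, -0.117, 0.2571]
tcp_rot: [180.0, 0.0, 167.2]
wrist_force: [1.1, 3.2, 2.6]
opening: 0.0
grasp_force: 1.7
```

```bash
cat >> h.py <<'E'
c0=np.array([.5954,-.0652]);U=np.array([np.cos(np.radians(77)),np.sin(np.radians(77))]);V=np.array([-U[1],U[0]])
def look(fn):
    im=[]
    for n,(a,b,c,d) in dict(scene=(150,260,180,300),top=(140,225,220,345)).items():
        p,W=grab(n);im.append(cv2.resize(p[a:b,c:d,::-1],(400,400*(b-a)//(d-c)),interpolation=cv2.INTER_CUBIC))
        Q=W.reshape(-1,3);s=(Q[:,:2]-c0)@U;t=(Q[:,:2]-c0)@V;z=Q[:,2]
        k=(abs(t)<.03)&(s>.03)&(s<.16)&(z>.035)&(z<.085)
        # pad disc (wider than rod): points off the rod axis
        kd=k&(abs(t)>.009)&(s<.132)&(s>.095)
        print(n,"disc s",np.percentile(s[kd],[2,50,98]).round(4) if kd.sum()>3 else None,kd.sum())
    h=max(i.shape[0] for i in im);cv2.imwrite(fn,np.hstack([cv2.copyMakeBorder(i,0,h-i.shape[0],0,0,0) for i in im]))
    o=sensors.get_obs();print("s,t",((o["ee_pos"][:2]-c0)@U).round(4),((o["ee_pos"][:2]-c0)@V).round(4),"z",o["ee_pos"][2].round(4),"F",(o["wrist_force"][:2]@U).round(2),o["wrist_force"].round(1),o["torque"].round(2),o["time"])
E
python3 -c "
from h import *
look('pics/pull1.png')"
```

```text
scene disc s [0.0951 0.0971 0.1009] 9
top disc s [0.0957 0.1175 0.1245] 31
s,t -0.0529 -0.0006 z 0.2568 F 3.72 [0.3 3.7 2.4] [ 0.53 -0.28  0.04] 14.25
```

View pics/pull1.png

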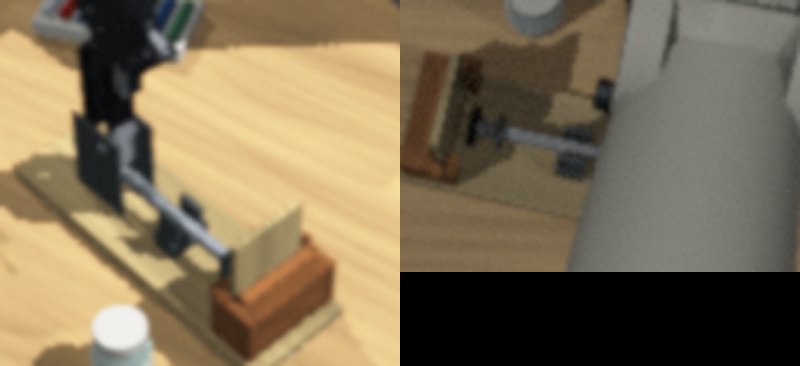

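Contact works. The pad (top panel, about (472,125)) is advancing toward the board (about (440,130)). Finishing the stroke.

Call:
{"fn": "apply_moves", "kwargs": {"rows": [[[0,-0.03,0],[0,0,0],0],[[0,-0.06,0],[0,0,0],0],[[0,-0.06,0],[0,0,0],0]]}}

```text
time: 14.55
ee_pos: [0.5826, -0.1231, 0.2567]
tcp_rot: [180.0, 0.0, 167.2]
wrist_force: [2.1, 3.4, 4.1]
opening: 0.0004
grasp_force: 2.1
```

Call:
{"fn": "apply_moves", "kwargs": {"rows": [[[0,-0.02,0],[0,0,0],0],[[0,-0.03,0],[0,0,0],0],[[0,-0.03,0],[0,0,0],0]]}}

```text
time: 14.85
ee_pos: [0.5821, -0.1255, 0.2567]
tcp_rot: [179.9, 0.0, 167.2]
wrist_force: [1.8, 6.4, 3.3]
opening: -0.0002
grasp_force: 3.4
```

```bash
python3 -c "
from h import *
look('pics/pull2.png')"
```

```text
scene disc s [0.0967 0.0985 0.1012] 10
top disc s [0.0957 0.1181 0.1246] 33
s,t -0.0617 -0.0005 z 0.2567 F 6.19 [2.  5.9 3. ] [ 1.13 -0.37  0.04] 14.95
```

```bash
cat >> h.py <<'E'
def prof(p,t,z=.05,n="top",ss=np.arange(.07,.165,.002)):
    c=imaging.get_calibration(n);K=np.array(c["intrinsics"]);M=np.linalg.inv(np.array(c["world_from_camera"]))
    P=np.c_[c0+ss[:,None]*U+t*V,np.full(len(ss),z)]@M[:3,:3].T+M[:3,3]
    x=P@K.T;x=(x[:,:2]/x[:,2:]).astype(np.float32)
    g=cv2.remap(cv2.cvtColor(p,cv2.COLOR_RGB2GRAY),x[None,:,0],x[None,:,1],cv2.INTER_CUBIC)[0]
    return g
E
python3 - <<'E'
from h import *
a=np.load("pics/top0.npz")["p"];b=imaging.camera("top")[0];cv2.imwrite("pics/topnow.png",b[...,::-1])
ss=np.arange(.07,.165,.002);print((ss*1000).astype(int).tolist())
for t in(-.014,0.,.014):
    for p in(a,b): print(t,prof(p,t).tolist())
cr=[cv2.resize(p[145:210,215:295,::-1],(400,325),interpolation=cv2.INTER_CUBIC) for p in(a,b)]
cv2.imwrite("pics/cmp.png",np.hstack(cr))
E
```

```text
[70, 72, 74, 76, 78, 80, 82, 84, 86, 88, 90, 92, 94, 96, 98, 100, 102, 104, 106, 108, 110, 112, 114, 116, 118, 120, 122, 124, 126, 128, 130, 132, 134, 136, 138, 140, 142, 144, 146, 148, 150, 152, 154, 156, 158, 160, 162, 164]
-0.014 [59, 58, 56, 58, 56, 51, 48, 47, 52, 55, 56, 56, 54, 55, 57, 59, 62, 60, 55, 42, 26, 19, 16, 13, 23, 40, 52, 58, 56, 58, 58, 55, 55, 59, 55, 49, 47, 41, 34, 33, 36, 38, 41, 44, 55, 67, 72, 74]
-0.014 [54, 54, 55, 55, 56, 57, 54, 51, 54, 52, 47, 42, 38, 36, 44, 56, 63, 64, 63, 62, 61, 61, 53, 39, 25, 17, 9, 13, 31, 48, 56, 57, 52, 46, 40, 39, 42, 46, 48, 52, 63, 79, 94, 99, 102, 93, 79, 70]
0.0 [101, 101, 101, 98, 88, 75, 62, 53, 53, 57, 61, 71, 82, 90, 85, 72, 64, 59, 56, 49, 39, 31, 24, 22, 31, 43, 49, 53, 54, 56, 58, 56, 54, 55, 56, 55, 50, 42, 35, 31, 33, 36, 40, 44, 54, 66, 73, 74]
0.0 [98, 98, 99, 100, 100, 101, 99, 90, 81, 68, 57, 46, 39, 35, 35, 43, 51, 53, 48, 45, 48, 52, 52, 48, 33, 19, 16, 20, 26, 37, 46, 48, 46, 43, 42, 44, 44, 43, 41, 50, 67, 85, 102, 107, 106, 96, 83, 72]
0.014 [92, 90, 84, 72, 60, 52, 46, 41, 38, 43, 54, 63, 72, 82, 88, 88, 87, 77, 65, 46, 29, 20, 19, 24, 34, 45, 55, 58, 54, 54, 55, 52, 52, 55, 52, 49, 47, 40, 35, 32, 35, 40, 44, 47, 59, 69, 71, 72]
0.014 [97, 96, 89, 74, 60, 54, 53, 58, 62, 59, 51, 42, 42, 49, 55, 59, 63, 64, 62, 59, 53, 50, 44, 35, 19, 8, 5, 19, 37, 48, 52, 54, 49, 39, 39, 42, 46, 47, 47, 51, 64, 83, 102, 108, 107, 97, 87, 75]
```

View pics/cmp.png

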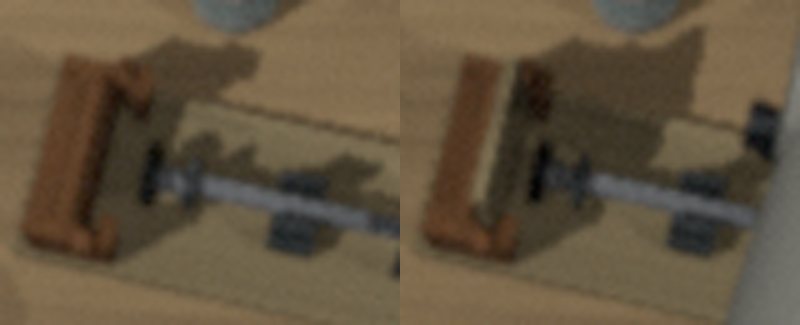

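Left is the start, right is now: the pad moved from (150,172) to (540,172)−400, i.e. about 9 mm of travel, with roughly 13 mm of gap left. Releasing and pumping again.

Call:
{"fn": "apply_moves", "kwargs": {"rows": [[[0,0.1,0],[0,0,0],0],[[0,0.2,0],[0,0,0],0],[[0,0.3,0],[0,0,0],0],[[0,0.35,0],[0,0,0],0],[[0,0.35,0],[0,0,0],0],[[0,0.35,0],[0,0,0],0]]}}

```text
time: 15.6
ee_pos: [0.5897, -0.0915, 0.2566]
tcp_rot: [-180.0, -0.0, 167.2]
wrist_force: [-0.7, -0.3, -0.2]
opening: -0.0
grasp_force: 0.0
```

Call:
{"fn": "apply_moves", "kwargs": {"rows": [[[0,-0.05,0],[0,0,0],0],[[0,-0.1,0],[0,0,0],0],[[0,-0.15,0],[0,0,0],0],[[0,-0.15,0],[0,0,0],0]]}}

```text
time: 16.0
ee_pos: [0.5864, -0.1068, 0.2574]
tcp_rot: [179.9, 0.1, 167.2]
wrist_force: [0.6, 5.0, 3.8]
opening: -0.0001
grasp_force: 2.5
```

Call:
{"fn": "apply_moves", "kwargs": {"rows": [[[0,-0.03,0],[0,0,0],0],[[0,-0.06,0],[0,0,0],0],[[0,-0.06,0],[0,0,0],0]]}}

```text
time: 16.3
ee_pos: [0.5852, -0.1123, 0.2576]
tcp_rot: [179.9, 0.1, 167.2]
wrist_force: [1.6, 5.3, 5.1]
opening: -0.0002
grasp_force: 3.0
```

Call:
{"fn": "apply_moves", "kwargs": {"rows": [[[0,-0.03,0],[0,0,0],0],[[0,-0.06,0],[0,0,0],0],[[0,-0.06,0],[0,0,0],0]]}}

```text
time: 16.6
ee_pos: [0.5839, -0.1181, 0.2576]
tcp_rot: [179.9, 0.1, 167.2]
wrist_force: [1.6, 4.8, 4.9]
opening: -0.0002
grasp_force: 3.2
```

Call:
{"fn": "apply_moves", "kwargs": {"rows": [[[0,-0.03,0],[0,0,0],0],[[0,-0.06,0],[0,0,0],0],[[0,-0.06,0],[0,0,0],0]]}}

```text
time: 16.9
ee_pos: [0.5826, -0.1238, 0.2576]
tcp_rot: [179.9, 0.1, 167.2]
wrist_force: [1.5, 7.5, 5.5]
opening: -0.0001
grasp_force: 3.8
```

```bash
cat >> h.py <<'E'
def chk():
    b=imaging.camera("top")[0]
    for t in(-.014,0.,.014): print(t,prof(b,t).tolist())
    o=sensors.get_obs();print("s",((o["ee_pos"][:2]-c0)@U).round(4),"F",(o["wrist_force"][:2]@U).round(2),o["wrist_force"].round(1),o["time"])
E
python3 -c "
from h import *
chk()"
```

```text
-0.014 [56, 55, 55, 56, 57, 56, 57, 57, 54, 53, 56, 57, 53, 46, 40, 40, 42, 50, 61, 66, 66, 65, 65, 67, 64, 54, 37, 17, 7, 10, 22, 38, 43, 34, 37, 42, 44, 44, 42, 50, 65, 79, 93, 97, 99, 92, 83, 73]
0.0 [96, 96, 97, 98, 99, 101, 101, 99, 95, 86, 76, 66, 58, 50, 39, 37, 37, 39, 41, 46, 49, 50, 50, 45, 45, 45, 39, 29, 21, 12, 12, 24, 32, 33, 35, 37, 42, 44, 43, 47, 60, 78, 96, 104, 106, 97, 84, 74]
0.014 [96, 93, 87, 74, 61, 56, 55, 58, 62, 63, 61, 63, 57, 44, 37, 39, 48, 58, 60, 62, 61, 61, 62, 62, 57, 46, 28, 16, 17, 20, 27, 39, 45, 42, 42, 44, 47, 49, 50, 52, 62, 77, 95, 104, 106, 98, 87, 73]
s -0.0599 F 6.86 [0.6 6.9 6.6] 16.95
```

Pad at about 127 now, the board face at around 135. The trigger has stroke left, so I continue pulling gently.

Call:
{"fn": "apply_moves", "kwargs": {"rows": [[[0,-0.02,0],[0,0,0],0],[[0,-0.04,0],[0,0,0],0],[[0,-0.04,0],[0,0,0],0]]}}

```text
time: 17.25
ee_pos: [0.5817, -0.1275, 0.2574]
tcp_rot: [179.9, 0.1, 167.2]
wrist_force: [1.4, 7.8, 4.7]
opening: -0.0001
grasp_force: 4.2
```

Call:
{"fn": "apply_moves", "kwargs": {"rows": [[[0,-0.02,0],[0,0,0],0],[[0,-0.04,0],[0,0,0],0],[[0,-0.04,0],[0,0,0],0]]}}

```text
time: 17.55
ee_pos: [0.5809, -0.1313, 0.2571]
tcp_rot: [179.9, 0.1, 167.2]
wrist_force: [2.3, 8.4, 2.1]
opening: -0.0002
grasp_force: 4.6
```

```bash
python3 -c "
from h import *
chk()"
```

```text
-0.014 [54, 54, 55, 57, 58, 56, 56, 57, 58, 57, 55, 57, 58, 58, 54, 49, 40, 37, 42, 51, 61, 68, 70, 68, 69, 69, 65, 53, 37, 24, 17, 11, 14, 21, 25, 31, 37, 43, 48, 51, 61, 80, 95, 99, 100, 93, 83, 74]
0.0 [99, 98, 97, 100, 102, 101, 101, 98, 92, 83, 77, 66, 59, 59, 57, 52, 43, 35, 32, 38, 47, 50, 53, 53, 52, 50, 53, 51, 46, 33, 19, 10, 10, 19, 24, 30, 39, 45, 46, 51, 65, 84, 102, 107, 105, 94, 83, 74]
0.014 [96, 94, 88, 77, 63, 56, 54, 57, 60, 63, 64, 63, 62, 62, 54, 44, 39, 40, 44, 51, 56, 59, 60, 60, 56, 49, 47, 37, 24, 18, 17, 12, 13, 22, 33, 40, 42, 44, 46, 51, 64, 83, 101, 106, 107, 98, 84, 74]
s -0.0676 F 8.57 [1.6 8.4 2.6] 17.6
```

Call:
{"fn": "apply_moves", "kwargs": {"rows": [[[0,-0.02,0],[0,0,0],0],[[0,-0.03,0],[0,0,0],0],[[0,-0.03,0],[0,0,0],0]]}}

```text
time: 17.9
ee_pos: [0.5803, -0.1338, 0.2569]
tcp_rot: [179.8, 0.0, 167.2]
wrist_force: [2.5, 10.1, 2.0]
opening: -0.0002
grasp_force: 5.5
```

Call:
{"fn": "apply_moves", "kwargs": {"rows": [[[0,-0.02,0],[0,0,0],0],[[0,-0.03,0],[0,0,0],0],[[0,-0.03,0],[0,0,0],0]]}}

```text
time: 18.2
ee_pos: [0.58, -0.1347, 0.2569]
tcp_rot: [179.6, 0.0, 167.3]
wrist_force: [5.6, 22.4, 2.6]
opening: 0.0001
grasp_force: 11.4
```

```bash
python3 -c "
from h import *
chk()"
```

```text
-0.014 [55, 58, 60, 56, 54, 56, 56, 54, 53, 55, 58, 58, 59, 61, 63, 60, 52, 45, 43, 45, 52, 62, 68, 68, 68, 68, 65, 57, 48, 34, 22, 15, 12, 15, 25, 34, 37, 42, 47, 50, 59, 78, 95, 99, 101, 94, 83, 72]
0.0 [95, 95, 97, 98, 98, 98, 98, 96, 94, 86, 75, 68, 65, 60, 58, 57, 47, 38, 37, 41, 46, 49, 50, 47, 49, 53, 55, 53, 49, 39, 26, 16, 11, 11, 21, 33, 37, 43, 46, 52, 66, 85, 102, 107, 107, 98, 84, 72]
0.014 [94, 92, 85, 73, 62, 56, 55, 59, 61, 62, 61, 64, 66, 63, 60, 55, 42, 33, 36, 45, 54, 56, 58, 60, 59, 54, 52, 47, 39, 25, 11, 6, 3, 5, 21, 37, 40, 45, 48, 52, 65, 85, 102, 106, 107, 97, 82, 71]
s -0.0712 F 23.61 [ 6.5 22.7  1.4] 18.25
```

That is the hard stop (F jumps to 23 N at s = −0.071). The pad is now close to the board. Releasing for the third pull.

Call:
{"fn": "apply_moves", "kwargs": {"rows": [[[0,0.1,0],[0,0,0],0],[[0,0.2,0],[0,0,0],0],[[0,0.3,0],[0,0,0],0],[[0,0.4,0],[0,0,0],0],[[0,0.47,0],[0,0,0],0],[[0,0.47,0],[0,0,0],0],[[0,0.47,0],[0,0,0],0]]}}

```text
time: 18.95
ee_pos: [0.5897, -0.0915, 0.2566]
tcp_rot: [-180.0, -0.0, 167.2]
wrist_force: [-0.5, 0.5, 0.1]
opening: 0.0001
grasp_force: 0.0
```

Call:
{"fn": "apply_moves", "kwargs": {"rows": [[[0,-0.05,0],[0,0,0],0],[[0,-0.1,0],[0,0,0],0],[[0,-0.15,0],[0,0,0],0],[[0,-0.2,0],[0,0,0],0],[[0,-0.2,0],[0,0,0],0]]}}

```text
time: 19.45
ee_pos: [0.5854, -0.1116, 0.2576]
tcp_rot: [179.9, 0.1, 167.2]
wrist_force: [0.9, 6.6, 3.6]
opening: 0.0
grasp_force: 2.8
```

Call:
{"fn": "apply_moves", "kwargs": {"rows": [[[0,-0.03,0],[0,0,0],0],[[0,-0.05,0],[0,0,0],0],[[0,-0.05,0],[0,0,0],0]]}}

```text
time: 19.75
ee_pos: [0.5843, -0.1162, 0.2576]
tcp_rot: [179.9, 0.1, 167.2]
wrist_force: [1.3, 5.8, 5.4]
opening: 0.0004
grasp_force: 3.1
```

```bash
python3 -c "
from h import *
chk()"
```

```text
-0.014 [57, 57, 56, 56, 55, 55, 55, 55, 54, 56, 57, 56, 55, 57, 52, 46, 37, 38, 46, 54, 59, 61, 63, 64, 62, 58, 55, 44, 31, 19, 12, 16, 23, 26, 28, 31, 37, 43, 46, 51, 62, 78, 93, 98, 100, 94, 83, 73]
0.0 [96, 96, 97, 100, 102, 102, 100, 97, 95, 85, 73, 65, 61, 61, 55, 45, 37, 32, 32, 36, 43, 47, 51, 55, 54, 48, 41, 35, 28, 21, 21, 17, 16, 22, 31, 36, 40, 44, 48, 52, 64, 83, 100, 106, 105, 96, 83, 73]
0.014 [96, 96, 91, 78, 63, 55, 54, 58, 64, 66, 62, 64, 63, 59, 48, 36, 34, 42, 51, 57, 58, 60, 60, 59, 57, 52, 46, 33, 21, 12, 10, 12, 19, 29, 36, 40, 47, 48, 45, 47, 62, 84, 102, 106, 109, 100, 85, 73]
s -0.0521 F 5.41 [1.1 5.3 5. ] 19.8
```

Call:
{"fn": "apply_moves", "kwargs": {"rows": [[[0,-0.03,0],[0,0,0],0],[[0,-0.05,0],[0,0,0],0],[[0,-0.05,0],[0,0,0],0]]}}

```text
time: 20.1
ee_pos: [0.5833, -0.1208, 0.2576]
tcp_rot: [179.9, 0.1, 167.2]
wrist_force: [1.1, 7.9, 6.1]
opening: -0.0
grasp_force: 3.7
```

Call:
{"fn": "apply_moves", "kwargs": {"rows": [[[0,-0.02,0],[0,0,0],0],[[0,-0.04,0],[0,0,0],0],[[0,-0.04,0],[0,0,0],0]]}}

```text
time: 20.4
ee_pos: [0.5824, -0.1246, 0.2576]
tcp_rot: [179.9, 0.1, 167.2]
wrist_force: [0.3, 7.1, 5.3]
opening: 0.0003
grasp_force: 4.0
```

```bash
python3 -c "
from h import *
chk()"
```

```text
-0.014 [57, 59, 57, 55, 55, 57, 55, 54, 56, 59, 59, 58, 58, 58, 58, 59, 57, 50, 41, 40, 45, 54, 61, 63, 64, 65, 67, 66, 63, 50, 33, 21, 12, 10, 17, 29, 36, 40, 42, 49, 62, 80, 95, 99, 99, 91, 83, 74]
0.0 [98, 96, 95, 97, 98, 99, 97, 94, 91, 84, 74, 66, 63, 59, 58, 57, 52, 45, 39, 35, 35, 40, 47, 50, 54, 55, 53, 55, 57, 49, 35, 27, 19, 17, 19, 23, 33, 40, 42, 51, 67, 82, 100, 108, 107, 96, 85, 74]
0.014 [95, 94, 86, 75, 63, 57, 55, 58, 61, 64, 66, 63, 61, 63, 63, 59, 49, 39, 34, 38, 49, 56, 61, 61, 60, 58, 55, 52, 46, 32, 18, 17, 11, 4, 13, 28, 38, 43, 46, 53, 67, 82, 98, 106, 108, 99, 86, 74]
s -0.0608 F 7.17 [1.5 7.  5.1] 20.45
```

Call:
{"fn": "apply_moves", "kwargs": {"rows": [[[0,-0.02,0],[0,0,0],0],[[0,-0.04,0],[0,0,0],0],[[0,-0.04,0],[0,0,0],0]]}}

```text
time: 20.75
ee_pos: [0.5815, -0.1284, 0.2574]
tcp_rot: [179.9, 0.1, 167.2]
wrist_force: [1.4, 9.8, 4.8]
opening: -0.0004
grasp_force: 4.5
```

Call:
{"fn": "apply_moves", "kwargs": {"rows": [[[0,-0.02,0],[0,0,0],0],[[0,-0.04,0],[0,0,0],0],[[0,-0.04,0],[0,0,0],0]]}}

```text
time: 21.05
ee_pos: [0.5807, -0.132, 0.2571]
tcp_rot: [179.8, 0.0, 167.2]
wrist_force: [4.0, 10.1, 3.2]
opening: 0.0001
grasp_force: 5.4
```

Call:
{"fn": "apply_moves", "kwargs": {"rows": [[[0,-0.01,0],[0,0,0],0],[[0,-0.01,0],[0,0,0],0]]}}

```text
time: 21.25
ee_pos: [0.5805, -0.1327, 0.257]
tcp_rot: [179.8, 0.0, 167.2]
wrist_force: [2.8, 10.2, 2.7]
opening: 0.0001
grasp_force: 5.8
```

```bash
python3 -c "
from h import *
chk()"
```

```text
-0.014 [53, 55, 57, 56, 55, 53, 52, 54, 58, 59, 57, 59, 61, 59, 61, 65, 65, 62, 59, 52, 45, 41, 45, 54, 63, 68, 70, 69, 68, 60, 47, 34, 16, 7, 8, 18, 28, 38, 44, 49, 58, 71, 89, 100, 106, 100, 88, 76]
0.0 [94, 94, 96, 98, 98, 98, 97, 95, 93, 84, 74, 65, 62, 62, 60, 58, 56, 57, 58, 52, 42, 34, 33, 39, 42, 45, 52, 55, 53, 48, 39, 33, 23, 12, 10, 18, 33, 42, 44, 49, 59, 75, 93, 103, 108, 101, 88, 75]
0.014 [95, 93, 87, 75, 62, 55, 54, 57, 61, 65, 65, 65, 64, 64, 64, 64, 63, 58, 50, 41, 36, 33, 41, 53, 59, 60, 63, 58, 51, 44, 33, 28, 19, 11, 13, 23, 37, 45, 45, 49, 61, 77, 95, 105, 109, 104, 92, 76]
s -0.0691 F 11.76 [ 3.  11.4  2.5] 21.3
```

Contact made: the pad stopped at about 136 while the spring's back plate went to 112, so the separation fell from 30 to about 24.5 mm. One more pump, to a separation of about 20.

Call:
{"fn": "apply_moves", "kwargs": {"rows": [[[0,0.1,0],[0,0,0],0],[[0,0.2,0],[0,0,0],0],[[0,0.3,0],[0,0,0],0],[[0,0.4,0],[0,0,0],0],[[0,0.44,0],[0,0,0],0],[[0,0.44,0],[0,0,0],0],[[0,0.44,0],[0,0,0],0]]}}

```text
time: 22.0
ee_pos: [0.59, -0.0906, 0.2566]
tcp_rot: [-180.0, -0.0, 167.2]
wrist_force: [0.3, 0.7, -0.2]
opening: -0.0005
grasp_force: 0.0
```

Call:
{"fn": "apply_moves", "kwargs": {"rows": [[[0,-0.05,0],[0,0,0],0],[[0,-0.1,0],[0,0,0],0],[[0,-0.15,0],[0,0,0],0],[[0,-0.2,0],[0,0,0],0],[[0,-0.2,0],[0,0,0],0]]}}

```text
time: 22.5
ee_pos: [0.5856, -0.1106, 0.2576]
tcp_rot: [179.9, 0.1, 167.2]
wrist_force: [0.6, 4.5, 4.3]
opening: -0.0003
grasp_force: 2.7
```

```bash
python3 -c "
from h import *
chk()"
```

```text
-0.014 [58, 55, 53, 57, 58, 56, 56, 57, 58, 57, 57, 57, 55, 55, 57, 57, 51, 44, 42, 42, 45, 51, 58, 63, 66, 68, 69, 66, 60, 51, 38, 22, 9, 7, 15, 31, 40, 45, 44, 49, 62, 80, 96, 101, 101, 93, 83, 73]
0.0 [98, 95, 95, 98, 100, 100, 100, 96, 89, 81, 76, 69, 63, 60, 61, 60, 54, 46, 39, 34, 34, 40, 48, 51, 51, 49, 45, 47, 54, 52, 41, 21, 8, 12, 14, 24, 39, 48, 49, 54, 67, 87, 104, 108, 105, 96, 87, 75]
0.014 [95, 94, 88, 75, 62, 57, 55, 58, 63, 67, 66, 66, 65, 64, 62, 57, 49, 41, 35, 35, 43, 54, 60, 62, 62, 58, 51, 46, 44, 32, 19, 8, 5, 16, 23, 31, 42, 48, 47, 52, 67, 87, 103, 107, 107, 97, 85, 73]
s -0.0463 F 5.1 [1.7 4.8 4.1] 22.55
```

Call:
{"fn": "apply_moves", "kwargs": {"rows": [[[0,-0.02,0],[0,0,0],0],[[0,-0.04,0],[0,0,0],0],[[0,-0.04,0],[0,0,0],0]]}}

```text
time: 22.85
ee_pos: [0.5848, -0.1141, 0.2576]
tcp_rot: [179.9, 0.1, 167.2]
wrist_force: [1.2, 6.6, 6.0]
opening: 0.0001
grasp_force: 3.2
```

Call:
{"fn": "apply_moves", "kwargs": {"rows": [[[0,-0.02,0],[0,0,0],0],[[0,-0.04,0],[0,0,0],0],[[0,-0.04,0],[0,0,0],0]]}}

```text
time: 23.15
ee_pos: [0.5839, -0.1179, 0.2577]
tcp_rot: [179.9, 0.1, 167.2]
wrist_force: [0.9, 7.5, 5.4]
opening: -0.0002
grasp_force: 3.7
```

```bash
python3 -c "
from h import *
chk()"
```

```text
-0.014 [54, 53, 53, 56, 57, 57, 56, 54, 56, 58, 58, 57, 56, 57, 58, 58, 56, 52, 47, 42, 38, 40, 49, 58, 65, 68, 72, 72, 67, 59, 46, 29, 15, 13, 15, 24, 33, 40, 44, 51, 62, 79, 95, 99, 100, 93, 82, 72]
0.0 [98, 97, 97, 99, 100, 101, 100, 96, 94, 85, 74, 67, 61, 60, 61, 59, 56, 53, 46, 41, 37, 34, 34, 37, 42, 46, 50, 53, 54, 49, 38, 27, 15, 8, 12, 23, 33, 43, 48, 55, 67, 86, 102, 105, 105, 96, 83, 73]
0.014 [96, 94, 89, 76, 62, 55, 54, 59, 63, 65, 64, 64, 62, 62, 62, 64, 66, 58, 45, 33, 31, 37, 46, 56, 60, 60, 63, 61, 52, 41, 31, 20, 14, 16, 18, 28, 38, 46, 49, 52, 65, 84, 101, 107, 108, 99, 85, 72]
s -0.0538 F 6.6 [1.6 6.4 5.3] 23.2
```

Call:
{"fn": "apply_moves", "kwargs": {"rows": [[[0,-0.02,0],[0,0,0],0],[[0,-0.04,0],[0,0,0],0],[[0,-0.06,0],[0,0,0],0],[[0,-0.06,0],[0,0,0],0]]}}

```text
time: 23.6
ee_pos: [0.5827, -0.1232, 0.2577]
tcp_rot: [179.8, 0.1, 167.2]
wrist_force: [1.5, 9.8, 6.2]
opening: 0.0001
grasp_force: 5.2
```

```bash
python3 -c "
from h import *
chk()"
```

```text
-0.014 [53, 51, 52, 56, 57, 55, 55, 56, 58, 57, 57, 59, 61, 59, 58, 58, 61, 63, 61, 53, 45, 36, 36, 43, 55, 63, 69, 69, 66, 55, 42, 30, 12, 4, 12, 25, 32, 41, 45, 50, 61, 79, 96, 99, 100, 93, 83, 73]
0.0 [99, 99, 99, 99, 99, 99, 99, 97, 93, 84, 74, 64, 59, 59, 59, 59, 59, 59, 59, 54, 46, 37, 32, 33, 36, 43, 52, 54, 50, 46, 39, 30, 17, 7, 9, 22, 32, 40, 41, 47, 64, 86, 102, 106, 104, 95, 85, 75]
0.014 [95, 93, 88, 78, 66, 59, 56, 58, 61, 63, 64, 66, 65, 63, 65, 68, 68, 63, 56, 45, 38, 34, 36, 42, 51, 59, 60, 57, 50, 44, 29, 8, 0, 2, 14, 28, 37, 45, 49, 54, 67, 85, 101, 107, 108, 99, 87, 75]
s -0.0594 F 8.62 [0.8 8.7 6.8] 23.65
```

Call:
{"fn": "apply_moves", "kwargs": {"rows": [[[0,-0.02,0],[0,0,0],0],[[0,-0.04,0],[0,0,0],0],[[0,-0.04,0],[0,0,0],0]]}}

```text
time: 23.95
ee_pos: [0.5818, -0.1269, 0.2576]
tcp_rot: [179.8, 0.1, 167.2]
wrist_force: [2.2, 12.1, 5.8]
opening: 0.0004
grasp_force: 6.1
```

```bash
python3 -c "
from h import *
chk()"
```

```text
-0.014 [54, 54, 53, 55, 55, 53, 53, 56, 58, 57, 55, 58, 60, 61, 63, 64, 64, 64, 66, 65, 60, 50, 42, 43, 47, 56, 62, 66, 67, 63, 50, 33, 14, 5, 10, 24, 36, 44, 46, 49, 59, 79, 98, 102, 101, 92, 82, 74]
0.0 [97, 95, 95, 96, 98, 100, 99, 94, 90, 82, 74, 66, 62, 61, 59, 58, 58, 60, 61, 61, 58, 53, 44, 37, 35, 41, 50, 54, 51, 48, 40, 30, 21, 15, 13, 22, 31, 38, 43, 49, 64, 85, 103, 108, 104, 94, 86, 76]
0.014 [94, 94, 90, 76, 63, 58, 55, 58, 62, 64, 64, 64, 65, 67, 64, 61, 65, 66, 63, 58, 50, 38, 31, 37, 48, 57, 61, 61, 56, 48, 36, 18, 2, 0, 8, 23, 34, 41, 46, 53, 67, 86, 102, 107, 107, 97, 84, 72]
s -0.0631 F 11.99 [ 2.7 11.7  5.4] 24.0
```

Separation is now about 20.5 mm, i.e. spring in by roughly 8–9 mm, with F rising consistently. A small extra pull, then settle.

Call:
{"fn": "apply_moves", "kwargs": {"rows": [[[0,-0.01,0],[0,0,0],0],[[0,-0.018,0],[0,0,0],0],[[0,-0.018,0],[0,0,0],0],[[0,-0.018,0],[0,0,0],0],[[0,-0.018,0],[0,0,0],0],[[0,-0.018,0],[0,0,0],0],[[0,-0.018,0],[0,0,0],0]]}}

```text
time: 24.7
ee_pos: [0.5815, -0.1283, 0.2575]
tcp_rot: [179.8, 0.1, 167.2]
wrist_force: [2.4, 13.0, 4.6]
opening: 0.0001
grasp_force: 6.6
```

```bash
python3 -c "
from h import *
from scipy.ndimage import shift
chk()
a=np.load('pics/top0.npz')['p'];b=imaging.camera('top')[0];p=imaging.camera('scene')[0]
ss=np.arange(.06,.165,.0005)
for t in(-.014,-.012,.012,.014,.016):
    A=prof(a,t,ss=ss).astype(float);B=prof(b,t,ss=ss).astype(float)
    f=lambda g,lo,hi:(lambda m:((ss[m]*np.clip(48-g[m],0,None)).sum()/np.clip(48-g[m],0,None).sum()*1000).round(1))((ss>lo)&(ss<hi))
    print(t,f(A,.108,.122),f(A,.078,.092),'|',f(B,.127,.1405),f(B,.108,.123))
cr=[cv2.resize(q,(400,325),interpolation=cv2.INTER_CUBIC) for q in(b[145:210,215:295,::-1],p[165:247,200:301,::-1])]
cv2.imwrite('pics/end.png',np.hstack(cr))"
```

```text
-0.014 [54, 53, 54, 54, 54, 55, 57, 58, 57, 57, 59, 59, 58, 61, 62, 62, 64, 65, 66, 64, 58, 51, 45, 43, 45, 52, 61, 66, 66, 60, 47, 30, 18, 17, 17, 21, 29, 40, 46, 50, 61, 81, 97, 99, 99, 92, 83, 74]
0.0 [98, 96, 96, 98, 99, 99, 100, 98, 92, 82, 74, 66, 63, 60, 59, 60, 60, 60, 59, 62, 63, 60, 53, 43, 37, 39, 48, 54, 52, 47, 37, 27, 18, 14, 12, 22, 36, 42, 39, 46, 63, 86, 102, 105, 106, 97, 84, 74]
0.014 [94, 93, 88, 77, 64, 55, 53, 56, 62, 68, 68, 68, 65, 64, 64, 63, 65, 65, 59, 57, 52, 41, 33, 32, 39, 50, 58, 60, 55, 48, 35, 24, 18, 19, 21, 29, 38, 43, 46, 51, 64, 83, 101, 108, 109, 98, 83, 71]
s -0.0646 F 12.48 [ 3.1 12.1  5.7] 24.75
-0.014 114.2 83.3 | 136.0 115.9
-0.012 114.2 81.5 | 135.6 115.5
0.012 113.4 85.3 | 135.0 116.0
0.014 113.8 85.5 | 135.4 115.2
0.016 113.8 86.0 | 135.6 114.8
```

View pics/end.png

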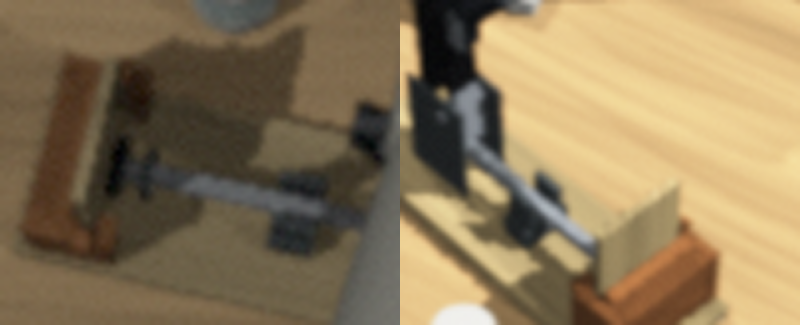

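The pad presses on the board (left panel: pad at (118,168), back plate at (150,175)), and the board is upright in the slot. The spring is in by about 8–9 mm; I add 1–1.5 mm for margin.

Call:
{"fn": "apply_moves", "kwargs": {"rows": [[[0,-0.01,0],[0,0,0],0],[[0,-0.02,0],[0,0,0],0],[[0,-0.025,0],[0,0,0],0],[[0,-0.025,0],[0,0,0],0],[[0,-0.025,0],[0,0,0],0],[[0,-0.025,0],[0,0,0],0],[[0,-0.025,0],[0,0,0],0],[[0,-0.025,0],[0,0,0],0]]}}

```text
time: 25.65
ee_pos: [0.581, -0.1305, 0.2574]
tcp_rot: [179.8, 0.1, 167.3]
wrist_force: [3.0, 13.6, 4.2]
opening: -0.0001
grasp_force: 7.2
```

```bash
python3 -c "
from h import *
b=imaging.camera('top')[0]
ss=np.arange(.06,.165,.0005)
for t in(-.014,.012,.014,.016):
    B=prof(b,t,ss=ss).astype(float)
    f=lambda g,lo,hi:(lambda m:((ss[m]*np.clip(48-g[m],0,None)).sum()/np.clip(48-g[m],0,None).sum()*1000).round(1))((ss>lo)&(ss<hi))
    print(t,f(B,.127,.1405),f(B,.108,.124))
o=sensors.get_obs();print((o['ee_pos'][:2]-c0)@U,o['wrist_force'],o['time'])
print(bot.job_done())"
```

```text
-0.014 136.3 117.8
0.012 135.3 116.7
0.014 135.6 116.2
0.016 135.7 115.7
-0.0669149091264293 [ 1.94049204 12.9161813   5.33101551] 25.7
the job is handed in; nothing more can be done
None
```

The job is handed in at 25.7 s. The board stands in the slot, let go, and the pad presses it with its spring in by roughly 9–10 of 20 mm (estimated from the top camera). The gripper still holds the trigger pulled at about 13 N; no verdict came back.

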